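# Tap the brass mounting block on the hand tapping stand

### The arm

A 6-joint arm with a two-finger parallel gripper is mounted at the origin on the work surface; the furniture and walls round the work are solid. World frame = base frame: x ahead of the robot, y to its left, z up, the work surface at z = 0. Lengths are in m, angles in rad, forces in N, time in s.
With the tool pointing down it reaches from about 0.375 to 0.9 m from the base axis. Payload 3.1 kg.
Tool frame: the origin (TCP) lies midway between the tips of the shut fingers; the grasp point (between the pads) lies 19 mm behind it; z points along the fingers, y is the line along which they close (so a half turn about z gives the same grasp; the last joint's range is limited). The gripper opens to 85 mm and grips with 20 to 120 N. Pads are 22 mm wide; open, the fingers measure 114 mm over their backs; the gripper's body (76 mm by 85 mm) begins 54 mm behind the grasp point. The pads swing forward as they close: fully open they stand 13 mm farther back than shut.
Start: joints at [-1.486, 0.527, 1.433, -0, 1.181, -0.178], TCP at [0.162, -0.604, 0.231] pointing down, gripper open.
Joint ranges: [-3.08, 3.08], [-0.75, 2.2], [0.22, 2.44], [-1.43, 4.57], [0, 2.65], [-2.85, 2.85]. Speed limits (rad/s): [2.79, 2.79, 3.14, 3.14, 3.14, 3.14].

### API

Orientations are given as a unit quaternion [x, y, z, w].
In Python, from station import manip gives the robot as it stands.
- The arm moves only by the tool step_arm, never from a script. Its argument "targets" is text: rows parted by semicolons, each of 4 numbers parted by spaces: the shift along the tool's x, y, z in mm, then the turn about the tool's z in degrees. A call has 1 to 12 rows; each row is the pose to reach, as a shift and turn from the pose commanded when the call began, along the tool's axes at that moment; what a row does not reach only later rows make up. A row lasts 1/10 s, in which the tool goes at most 50 mm and 8.59 degrees, less where a joint would pass 70% of its speed; a pose out of reach is approached as far as the arm can. A call with a gripper value outside its range is refused whole. "gripper" is the closure, from 0 (fully open) to 1 (shut), set as the call begins (left out, the last holds). The fingers move at their own pace and stop on an object; "squeeze" is the grip in N (left out, the last holds). Time passes only in rows, so rows that repeat a pose let the fingers close. It gives the time, the measured TCP pose, the force, the opening and the grip force at its end, in the units of the state.
- manip.sense(): the state, without advancing time (a new reading comes with each control period).
- manip.snapshot(name): name is "scene" or "top" or "wrist"; returns the picture (480x640x3 uint8, red, green, blue); there is no depth.
- manip.get_calibration(name): a dict with "fov_y" (degrees; the focal length in pixels is half the picture's height over the tangent of half this angle, whatever the lens; pixels are square), "cx", "cy" (the principal point, pixels), "extrinsics" (4x4, takes a point from camera to world coordinates); the wrist camera has in their place "tool_from_camera" (4x4, takes a point from camera to tool coordinates, whose origin is the TCP and whose axes are the flange's). Camera axes: x right, y down, z forward; pixel columns grow to the right and rows downward; lengths in m; the calibration is good to about 2 mm. A picture is of the moment at which its call begins: read the wrist's pose just before it. get_calibration takes no time and is no camera call.
- manip.sign_off(): hands the job in; it is judged then, once.
Trained networks look in the newest picture that a camera, given by its name, has taken for a name from the list of things; names that differ only in an ending like _2 or _b are one class to them, and where a whole thing is asked for, a point or a joint stands for the part that bears it (a point fixed in the world has none). Each returns a list of dicts, best first, with "p" (0 to 1); they miss things now and then, are a little off and sometimes report something else, mostly with a low value. They report only what shows in the picture. A call takes as long as a camera call. They do not tell look-alikes from the thing itself.
- manip.recognise(camera, query): "position" ([column, row] in pixels, amid what is visible of it).
- manip.masks_of(camera, query): "pixels" (480x640 bool, what is visible of it) and "position" ([column, row] in pixels, amid what is visible of it).
- manip.mark_of(camera, query): "position" ([column, row] in pixels: a listed point, or the origin of a listed thing).
The state is a dict: "t": time; "q": joint angles; "qd": joint speeds; "tau": joint torques, N m; "tcp_pos": TCP position; "tool_rot": TCP orientation; "force": force on the tool from outside, world axes, zero at the start; "ft_torque": the same for the moment, N m; "finger_gap": opening from 0.0 (shut) to 1.0 (fully open); "gripper_force": force on a finger pad.
Only numpy, scipy, OpenCV 4.12 (cv2) and the standard library are available. Lean on these libraries where they do the work, as an engineer would, in place of code of your own. Each camera call takes 0.05 s, during which the arm holds its last target. There are 200 camera calls.

### The job

Work the tap into the brass block: on the hand tapping stand that holds the brass block, turn the crank half a turn clockwise (seen from above), then a quarter turn back to break the chip, then half a turn clockwise again, and let go of the crank there, three quarters of a turn on from where it began. Do not turn the crank of the stand that holds the pale silvery aluminium block.

Things in the scene. Friction and masses are not known exactly. Their poses are not given: they have to be found in the camera images.
- brass_stand_knob (a point): Mid-point of the black upright grip on the crank of the stand with the yellow brass block. Grip: smooth cylinder, 18 mm across, 36 mm tall (about 92 to 128 mm above the table), standing on the end of the flat crank arm (top at 91 mm). It revolves freely on its pin, so a hand holding it can lead it round without turning. Nothing else of the stand is higher than the arm.
- brass_stand_axis (a point): Point on the upright axis of that crank and its tap, on top of the crank's hub, about 91 mm above the table. The grip goes round this axis on a circle of 45 mm radius. The stand is blue, fixed to the table, its foot 130 x 84 mm; its column and guide arm stay below the crank.
- brass_stand_crank (a joint): Turn of that crank in rad: near 0 at the start, growing clockwise seen from above (tap going in), so 3.14 is half a turn forward, 1.57 a quarter back from there, 4.71 the finish. Crank and grip sink 1.25 mm a turn. Friction about 0.1 N m (2 to 3 N at the grip); it stays where it is left. Stops at -0.6 and 5.8.
- alu_stand_crank (a joint): Turn of the crank (rad) of the other stand, which looks alike but holds the pale silvery aluminium block; already turned in, near 4.7. Leave it as it is.
There are look-alikes about, which are no part of the job. Leave any orange look-alike of the part that bears brass_stand_knob alone.

How it is judged:
By the outcome, as a careful person would: the job done as asked, in the order asked, and still so for the second after the job is handed in, with the robot touching nothing.
It also fails if it takes over 48 s, if anything falls off the work surface, if the arm or the gripper's body presses on something with over 40 N, if the wrist force passes 120 N, or if a joint passes its speed limit or range.

## Working session

There is one attempt and no reset: what is moved stays moved. The work goes in short steps, Python scripts to look and compute and a tool call to move; the robot and the scene stay as the last step left them, time stands still between calls to the robot, and variables do not carry over. Pictures are saved under pics/ and viewed, at most 10 in all, crops included, and the job is handed in when it is done.

Besides the shell and the picture viewer there is one more tool, called after "Emit:" as name(argument=value, ...) on one line, values as JSON. step_arm: Moves the arm, as the interface text tells. Its arguments: {"type":"object","properties":{"targets":{"type":"string"},"gripper":{"type":"number"},"squeeze":{"type":"number"}},"required":["targets"]}

```bash
mkdir -p pics; cat > h.py <<'E'
import numpy as np, cv2
from station import manip
def ray(cam,px,T=None):
    c=manip.get_calibration(cam); f=240/np.tan(np.radians(c["fov_y"])/2)
    E=np.array(c["extrinsics"]) if T is None else T@np.array(c["tool_from_camera"])
    d=E[:3,:3]@np.array([(px[0]-c["cx"])/f,(px[1]-c["cy"])/f,1]); return E[:3,3],d
def atz(cam,px,z,T=None):
    o,d=ray(cam,px,T); return o+d*(z-o[2])/d[2]
def proj(cam,P,T=None):
    c=manip.get_calibration(cam); f=240/np.tan(np.radians(c["fov_y"])/2)
    E=np.array(c["extrinsics"]) if T is None else T@np.array(c["tool_from_camera"])
    p=np.linalg.inv(E)@np.append(P,1); return [f*p[0]/p[2]+c["cx"],f*p[1]/p[2]+c["cy"]]
def save(cam,n):
    im=np.array(manip.snapshot(cam)); cv2.imwrite(f"pics/{n}.png",im[:,:,::-1]); return im
E
python3 - <<'E'
from h import *
for c in("top","scene"):
    save(c,c+"0"); print(c,{k:np.round(v,3).tolist() for k,v in manip.get_calibration(c).items() if k!='name'})
    for q,z in(("brass_stand_knob",.11),("brass_stand_axis",.091)):
        for r in manip.mark_of(c,q): print(q,np.round(r["position"],1),round(r["p"],2),atz(c,r["position"],z).round(4))
s=manip.sense();print(s["t"],s["tool_rot"],s["tcp_pos"],manip.get_calibration("wrist"))
E
```

```text
top {'fov_y': 55.164, 'cx': 320.58, 'cy': 239.751, 'extrinsics': [[0.011, -0.989, 0.146, 0.264], [-1.0, -0.012, -0.005, 0.0], [0.007, -0.146, -0.989, 1.06], [0.0, 0.0, 0.0, 1.0]]}
brass_stand_knob [361.1 292.8] 0.64 [ 0.2955 -0.0888  0.11  ]
brass_stand_knob [408.2 208.6] 0.48 [ 0.4736 -0.1888  0.11  ]
brass_stand_axis [397.7 197.2] 0.59 [ 0.5027 -0.1702  0.091 ]
brass_stand_axis [407.5 207.5] 0.51 [ 0.4802 -0.1911  0.091 ]
scene {'fov_y': 52.9, 'cx': 320.018, 'cy': 232.437, 'extrinsics': [[-0.774, -0.295, 0.56, -0.056], [-0.632, 0.393, -0.668, 0.542], [-0.023, -0.871, -0.491, 0.502], [0.0, 0.0, 0.0, 1.0]]}
brass_stand_knob [354.  180.6] 0.76 [ 0.4724 -0.1995  0.11  ]
brass_stand_knob [397.5 224.3] 0.66 [ 0.3044 -0.0917  0.11  ]
brass_stand_axis [327.3 186.7] 0.68 [ 0.5243 -0.1767  0.091 ]
brass_stand_axis [374.6 236. ] 0.59 [ 0.331  -0.0633  0.091 ]
0.3 [ 9.91377207e-01  1.31038441e-01  2.52255899e-05 -3.98566527e-04] [ 0.16237217 -0.60326894  0.23094   ] {'fov_y': 58.70512946529626, 'cx': 318.7779220696005, 'cy': 237.25250628677614, 'tool_from_camera': array([[-2.93324642e-04, -9.62488247e-01, -2.71323219e-01,
         6.69733739e-02],
       [ 9.99999666e-01, -4.89452598e-04,  6.55188410e-04,
        -2.38828943e-05],
       [-7.63410999e-04, -2.71322936e-01,  9.62488068e-01,
        -1.41396260e-01],
       [ 0.00000000e+00,  0.00000000e+00,  0.00000000e+00,
         1.00000000e+00]])}
```

View pics/top0.png

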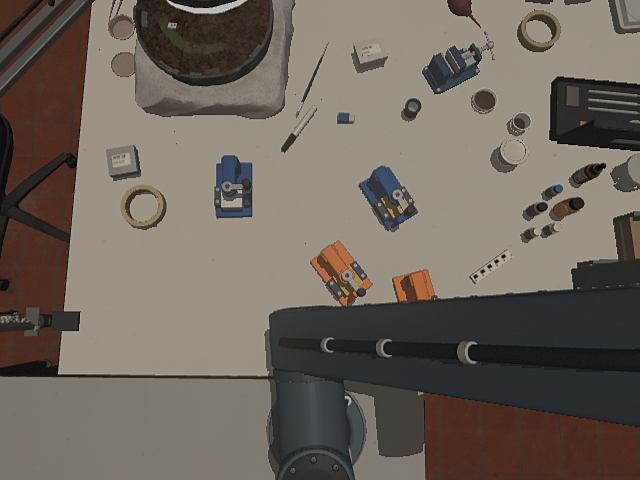

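View pics/scene0.png

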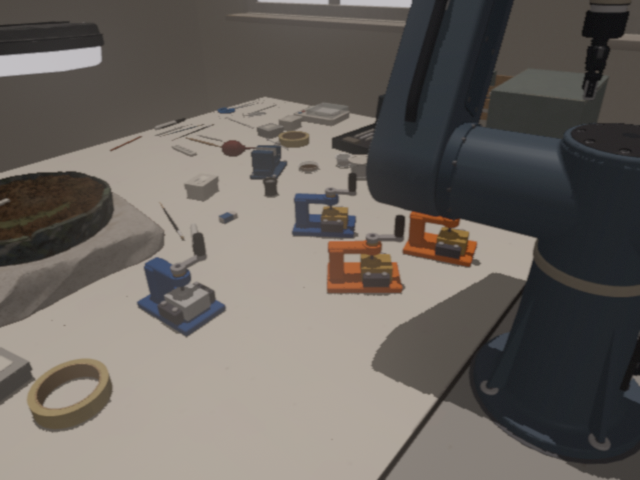

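Top view: brass stands are the orange ones (345,270) and (415,285), plus the blue one at (388,197), which is the target, with its knob near (408,208). The blue stand at (234,190) holds the aluminium. The scene view agrees: the blue brass stand is at (325,215) with its knob at (352,182).

Emit:
step_arm(targets="40 -30 0 0;80 -60 0 0;120 -90 0 0;160 -120 0 0;200 -150 0 0;240 -180 0 0;280 -210 0 0;320 -240 0 0;360 -270 0 0;395 -300 0 0;427 -323 0 0;427 -323 0 0")

```text
t: 1.5
tcp_pos: [0.4931, -0.1769, 0.2315]
tool_rot: [0.991, 0.134, 0.001, -0.0]
force: [-0.5, 0.2, 0.2]
finger_gap: 0.999
gripper_force: 0.0
```

Emit:
step_arm(targets="0 0 0 0;0 0 0 0;0 0 0 0")

```text
t: 1.8
tcp_pos: [0.4901, -0.1819, 0.2313]
tool_rot: [0.992, 0.13, -0.0, 0.0]
force: [-0.2, -1.2, 0.1]
finger_gap: 1.001
gripper_force: 0.0
```

```bash
cat >> h.py <<'E'
from scipy.spatial.transform import Rotation as R
def T():
    s=manip.sense(); M=np.eye(4); M[:3,:3]=R.from_quat(s["tool_rot"]).as_matrix(); M[:3,3]=s["tcp_pos"]; return M
E
python3 - <<'E'
from h import *
t=T();print(t.round(4).tolist())
save("wrist","w0")
for q,z in(("brass_stand_knob",.11),("brass_stand_axis",.091)):
    for r in manip.mark_of("wrist",q): print(q,np.round(r["position"],1),round(r["p"],2),atz("wrist",r["position"],z,t).round(4))
for r in manip.masks_of("wrist","brass_stand_knob"): print(r["position"],r["p"],r["pixels"].sum())
print(manip.sense()["t"],manip.sense()["q"])
E
```

```text
[[0.9662, 0.2578, -0.0003, 0.4901], [0.2578, -0.9662, -0.0002, -0.1819], [-0.0003, 0.0001, -1.0, 0.2313], [0.0, 0.0, 0.0, 1.0]]
brass_stand_knob [326.1 258. ] 0.96 [ 0.471  -0.1921  0.11  ]
brass_stand_axis [309.1 189.3] 0.9 [ 0.5085 -0.1705  0.091 ]
[318.7, 220.4] 0.89 2612
2.0 [-5.68422510e-01  3.90655899e-01  1.68690194e+00 -4.21862652e-05
  1.06410888e+00  7.41356859e-01]
```

View pics/w0.png

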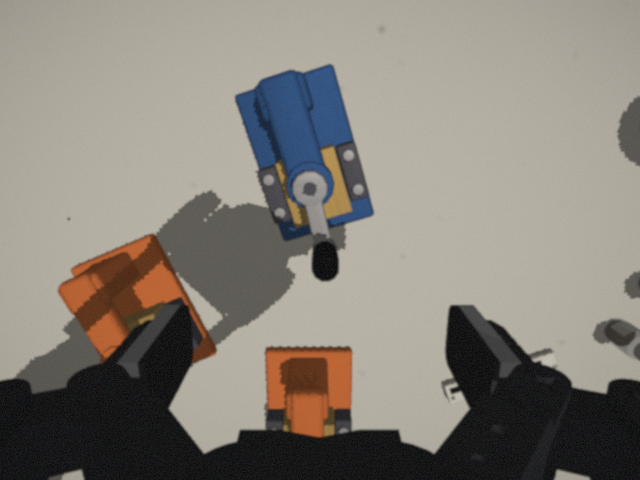

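Wrist view: blue brass stand with its hub at (310,188) and knob at (326,258). Arm length comes out at 43 mm against the stated 45 mm, so the fix holds. Descending on the knob.

Emit:
step_arm(targets="-12 3 20 0;-22 5 45 0;-22 5 75 0;-22 5 100 0;-22 5 118 0;-22 5 130 0;-22 5 134 0;-22 5 134 0;-22 5 134 0", gripper=0.3)

```text
t: 2.9
tcp_pos: [0.4714, -0.1916, 0.098]
tool_rot: [0.991, 0.131, 0.001, 0.001]
force: [-0.8, -1.4, 0.0]
finger_gap: 0.698
gripper_force: 0.0
```

```bash
python3 - <<'E'
from h import *
t=T();s=manip.sense();print(t[:3,3].round(4),s["force"],s["finger_gap"])
save("wrist","w1")
for q,z in(("brass_stand_knob",.11),("brass_stand_axis",.091)):
    for r in manip.mark_of("wrist",q): print(q,np.round(r["position"],1),round(r["p"],2),atz("wrist",r["position"],z,t).round(4))
E
```

```text
[ 0.4714 -0.1916  0.098 ] [-0.7733896  -1.39730233  0.01844697] 0.6981290062761046
brass_stand_knob [316.8 327.2] 0.69 [ 0.4705 -0.1912  0.11  ]
brass_stand_axis [285.9 189. ] 0.86 [ 0.5097 -0.1695  0.091 ]
```

View pics/w1.png

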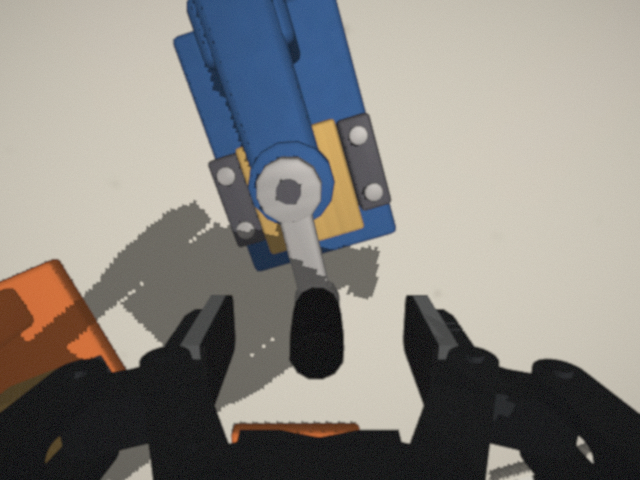

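The knob is centred between the pads, with the axis confirmed near (0.5095, -0.1695). Closing.

Emit:
step_arm(targets="0 0 0 0;0 0 0 0;0 0 0 0;0 0 0 0;0 0 0 0;0 0 0 0", gripper=1, squeeze=30)

```text
t: 3.65
tcp_pos: [0.4709, -0.1911, 0.0975]
tool_rot: [0.991, 0.131, 0.0, -0.0]
force: [0.4, 0.7, 3.5]
finger_gap: 0.193
gripper_force: 31.0
```

```bash
python3 - <<'E'
from h import *
s=manip.sense();t=T();print(s["tcp_pos"],s["force"],s["finger_gap"],s["gripper_force"])
def rows(A,th0,ths,dz=0.2):
    # th clockwise: world angle = a0-th
    a0=np.radians(209.5);Rm=t[:2,:2]
    def p(th): a=a0-np.radians(th); return Rm.T@(45*np.array([np.cos(a),np.sin(a)]))
    return ";".join("%.1f %.1f %.1f 0"%(*(p(x)-p(th0)),1.25*(x-th0)/360) for x in ths)
for a,b in((0,90),(90,180),(180,90),(90,180),(180,270)):
    n=10;print(a,b,rows(None,a,np.linspace(a,b,n+1)[1:]))
E
```

```text
[ 0.47087057 -0.19113002  0.09748081] [0.41893068 0.74126237 3.52706557] 0.19268097795989594 30.954957890789956
0 90 -1.2 -7.0 0.0 0;-1.3 -14.0 0.1 0;-0.3 -21.0 0.1 0;1.7 -27.8 0.1 0;4.8 -34.1 0.2 0;8.9 -39.9 0.2 0;13.8 -45.0 0.2 0;19.4 -49.2 0.2 0;25.7 -52.5 0.3 0;32.4 -54.8 0.3 0
90 180 7.0 -1.2 0.0 0;14.0 -1.3 0.1 0;21.0 -0.3 0.1 0;27.8 1.7 0.1 0;34.1 4.8 0.2 0;39.9 8.9 0.2 0;45.0 13.8 0.2 0;49.2 19.4 0.2 0;52.5 25.7 0.3 0;54.8 32.4 0.3 0
180 90 -2.3 -6.7 -0.0 0;-5.6 -12.9 -0.1 0;-9.8 -18.6 -0.1 0;-14.9 -23.5 -0.1 0;-20.7 -27.5 -0.2 0;-27.0 -30.6 -0.2 0;-33.8 -32.7 -0.2 0;-40.8 -33.7 -0.2 0;-47.8 -33.6 -0.3 0;-54.8 -32.4 -0.3 0
90 180 7.0 -1.2 0.0 0;14.0 -1.3 0.1 0;21.0 -0.3 0.1 0;27.8 1.7 0.1 0;34.1 4.8 0.2 0;39.9 8.9 0.2 0;45.0 13.8 0.2 0;49.2 19.4 0.2 0;52.5 25.7 0.3 0;54.8 32.4 0.3 0
180 270 1.2 7.0 0.0 0;1.3 14.0 0.1 0;0.3 21.0 0.1 0;-1.7 27.8 0.1 0;-4.8 34.1 0.2 0;-8.9 39.9 0.2 0;-13.8 45.0 0.2 0;-19.4 49.2 0.2 0;-25.7 52.5 0.3 0;-32.4 54.8 0.3 0
```

Emit:
step_arm(targets="-1 -7 0 0;-1.3 -14 0.1 0;-0.3 -21 0.1 0;1.7 -27.8 0.1 0;4.8 -34.1 0.2 0;4.8 -34.1 0.2 0")

```text
t: 4.25
tcp_pos: [0.4676, -0.1561, 0.0973]
tool_rot: [0.991, 0.131, 0.001, 0.0]
force: [2.9, 0.2, 1.6]
finger_gap: 0.195
gripper_force: 30.8
```

Emit:
step_arm(targets="4.1 -5.8 0 0;9 -10.9 0 0;14.6 -15.1 0.1 0;20.9 -18.4 0.1 0;27.6 -20.7 0.1 0;34.6 -21.9 0.2 0;41.6 -22 0.2 0;48.6 -21 0.2 0;55.4 -19 0.2 0;61.7 -15.9 0.3 0;61.7 -15.9 0.3 0")

```text
t: 5.35
tcp_pos: [0.5214, -0.1259, 0.0968]
tool_rot: [0.991, 0.132, -0.001, 0.0]
force: [-1.8, -5.5, 5.5]
finger_gap: 0.192
gripper_force: 31.3
```

```bash
python3 - <<'E'
from h import *
s=manip.sense();t=T();print(s["t"],s["tcp_pos"],s["force"])
save("top","t1")
v=t[:2,3]-[.5095,-.1695];print(np.hypot(*v),209.5-np.degrees(np.arctan2(v[1],v[0])))
# circle through 3 tcp points
P=np.array([[.4709,-.1911],[.4676,-.1561],t[:2,3]]);A=np.c_[2*P,np.ones(3)];x=np.linalg.solve(A,(P**2).sum(1));print(x[:2],np.sqrt(x[2]+x[:2]@x[:2]))
E
```

```text
5.35 [ 0.52144059 -0.1258613   0.0968438 ] [-1.78770385 -5.46136549  5.51798915]
0.045242831489191684 134.8029163981376
[ 0.51064822 -0.16969674] 0.04514444443486794
```

Emit:
step_arm(targets="5.8 4.1 0 0;10.9 9 0 0;15.1 14.6 0.1 0;18.4 20.9 0.1 0;21 28 0.1 0;21 28 0.1 0;21 28 0.1 0")

```text
t: 6.1
tcp_pos: [0.5487, -0.1455, 0.0967]
tool_rot: [0.991, 0.131, -0.001, -0.001]
force: [0.9, -0.1, 5.6]
finger_gap: 0.192
gripper_force: 31.2
```

```bash
python3 - <<'E'
from h import *
s=manip.sense();t=T();print(s["t"],s["tcp_pos"],s["force"])
v=t[:2,3]-[.5102,-.1697];print(np.hypot(*v),209-np.degrees(np.arctan2(v[1],v[0])))
save("wrist","w2")
for q,z in(("brass_stand_knob",.11),("brass_stand_axis",.091)):
    for r in manip.mark_of("wrist",q): print(q,np.round(r["position"],1),round(r["p"],2),atz("wrist",r["position"],z,t).round(4))
E
```

```text
6.1 [ 0.54869084 -0.14552434  0.09673385] [ 0.87529385 -0.07690317  5.60032198]
0.0454533548963381 176.86754299209488
brass_stand_knob [320.1 327.3] 0.59 [ 0.5487 -0.1461  0.11  ]
brass_stand_axis [348.7 403.7] 0.86 [ 0.5092 -0.1687  0.091 ]
```

View pics/w2.png

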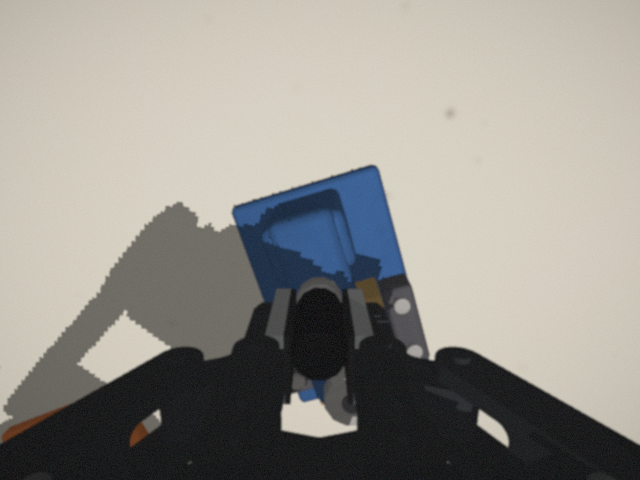

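Knob held at (320,330) in the wrist view, arm pointing along the column. It reads roughly 177–180°, so I'll nudge it slightly on, then turn a quarter back.

Emit:
step_arm(targets="0.4 1.5 0 0;0.4 1.5 0 0;0.4 1.5 0 0")

```text
t: 6.55
tcp_pos: [0.5491, -0.1461, 0.0967]
tool_rot: [0.991, 0.131, -0.002, -0.002]
force: [1.2, 2.3, 6.9]
finger_gap: 0.193
gripper_force: 31.3
```

Emit:
step_arm(targets="-2.6 -7.1 0 0;-5.9 -13.3 -0.1 0;-10.1 -19 -0.1 0;-15.2 -23.9 -0.1 0;-21 -27.9 -0.2 0;-27.3 -31 -0.2 0;-34.1 -33.1 -0.2 0;-41.1 -34.1 -0.2 0;-48.1 -34 -0.3 0;-55.5 -34.3 -0.3 0;-55.5 -34.3 -0.3 0;-55.5 -34.3 -0.3 0")

```text
t: 7.75
tcp_pos: [0.4878, -0.1308, 0.0971]
tool_rot: [0.991, 0.131, 0.0, 0.001]
force: [1.6, -4.7, 4.5]
finger_gap: 0.195
gripper_force: 31.1
```

```bash
python3 - <<'E'
from h import *
s=manip.sense();t=T();print(s["t"],s["tcp_pos"],s["force"])
v=t[:2,3]-[.5102,-.1697];print(np.hypot(*v),209-np.degrees(np.arctan2(v[1],v[0])))
save("wrist","w3")
for q,z in(("brass_stand_knob",.11),("brass_stand_axis",.091)):
    for r in manip.mark_of("wrist",q): print(q,np.round(r["position"],1),round(r["p"],2),atz("wrist",r["position"],z,t).round(4))
P=np.array([[.4709,-.1911],[.4676,-.1561],[.5214,-.1259],[.5487,-.1455],t[:2,3]])
from scipy.optimize import least_squares
print(least_squares(lambda c:np.hypot(*(P-c).T)-.045,[.51,-.17]).x)
E
```

```text
7.75 [ 0.48777907 -0.13084232  0.09706622] [ 1.62850215 -4.7337782   4.52680398]
0.04486220384347101 89.01499545957839
brass_stand_knob [321.3 323.8] 0.9 [ 0.4889 -0.1314  0.11  ]
brass_stand_axis [434.7 274.3] 0.92 [ 0.5097 -0.1692  0.091 ]
[ 0.51055858 -0.16959792]
```

Emit:
step_arm(targets="7 -1.2 0 0;14 -1.3 0.1 0;21 -0.3 0.1 0;27.8 1.7 0.1 0;34.1 4.8 0.2 0;39.9 8.9 0.2 0;45 13.8 0.2 0;49.4 19.6 0.2 0;52.9 26.2 0.3 0;55.3 33.2 0.3 0")

```text
t: 8.9
tcp_pos: [0.5481, -0.1448, 0.0967]
tool_rot: [0.991, 0.131, -0.002, -0.003]
force: [1.5, 3.8, 8.0]
finger_gap: 0.19
gripper_force: 31.5
```

Emit:
step_arm(targets="1.2 7 0 0;1.3 14 0.1 0;0.3 21 0.1 0;-1.7 27.8 0.1 0;-4.8 34.1 0.2 0;-8.9 39.9 0.2 0;-13.8 45 0.2 0;-19.4 49.2 0.2 0;-25.7 52.5 0.3 0;-32.8 55 0.3 0;-32.8 55 0.3 0;-32.8 55 0.3 0")

```text
t: 10.1
tcp_pos: [0.5315, -0.2099, 0.0965]
tool_rot: [0.991, 0.131, -0.001, 0.0]
force: [1.0, -2.6, 5.9]
finger_gap: 0.193
gripper_force: 31.4
```

```bash
python3 - <<'E'
from h import *
s=manip.sense();t=T();print(s["t"],s["tcp_pos"],s["force"])
v=t[:2,3]-[.5104,-.1697];print(np.hypot(*v),208.6-np.degrees(np.arctan2(v[1],v[0])))
save("wrist","w4")
for q,z in(("brass_stand_knob",.11),("brass_stand_axis",.091)):
    for r in manip.mark_of("wrist",q): print(q,np.round(r["position"],1),round(r["p"],2),atz("wrist",r["position"],z,t).round(4))
E
```

```text
10.1 [ 0.53145676 -0.20986799  0.09649308] [ 0.99184614 -2.64648496  5.90606757]
0.045352558520618515 270.93569373597416
brass_stand_knob [320.1 326.8] 0.78 [ 0.5317 -0.2103  0.11  ]
brass_stand_axis [204.2 327.4] 0.73 [ 0.5105 -0.1705  0.091 ]
```

Emit:
step_arm(targets="0 0 0 0;0 0 0 0;0 0 0 0;0 0 0 0;0 0 0 0", gripper=0.3)

```text
t: 10.75
tcp_pos: [0.532, -0.2088, 0.096]
tool_rot: [0.991, 0.131, -0.001, -0.001]
force: [-0.3, 0.0, -0.1]
finger_gap: 0.699
gripper_force: 0.0
```

Emit:
step_arm(targets="0 0 -15 0;0 0 -40 0;0 0 -80 0;0 0 -120 0;-10 0 -140 0;-22 0 -140 0;-22 0 -140 0;-22 0 -140 0")

```text
t: 11.55
tcp_pos: [0.5102, -0.2144, 0.2349]
tool_rot: [0.991, 0.131, -0.001, -0.001]
force: [-0.9, -0.1, 0.6]
finger_gap: 0.699
gripper_force: 0.0
```

```bash
python3 - <<'E'
from h import *
s=manip.sense();t=T();print(s["t"],s["tcp_pos"],s["force"],s["finger_gap"])
save("wrist","w5")
for q,z in(("brass_stand_knob",.11),("brass_stand_axis",.091)):
    for r in manip.mark_of("wrist",q):
        p=atz("wrist",r["position"],z,t);v=p[:2]-[.5104,-.1697]
        print(q,np.round(r["position"],1),round(r["p"],2),p.round(4),208.6-np.degrees(np.arctan2(v[1],v[0])))
E
```

```text
11.55 [ 0.51018317 -0.21435576  0.23494412] [-0.8894892  -0.09102234  0.63662997] 0.6988847437927859
brass_stand_axis [254.4 202.1] 0.63 [ 0.5095 -0.1691  0.091 ] 62.90918697622669
```

View pics/w5.png

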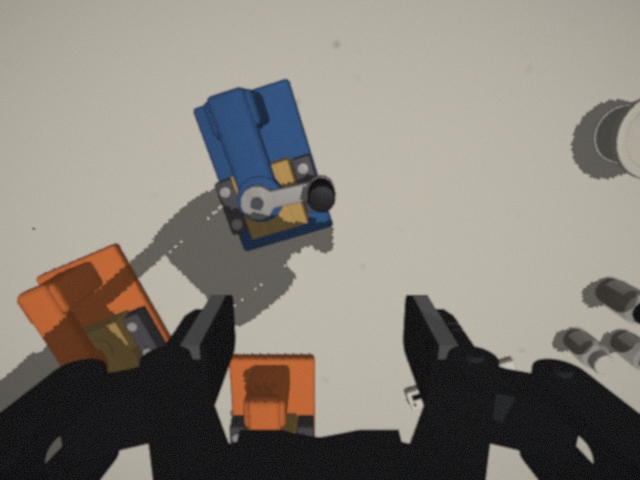

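The crank now points right, with the hub at (257,203) and the knob at (321,194). That is three quarters of a turn on, and the gripper is clear.

```bash
python3 -c "
from h import *
v=(atz('wrist',(321,194),.116,T())-[.5098,-.1694,0])[:2];print(np.hypot(*v),208.6-np.degrees(np.arctan2(v[1],v[0])))
print(manip.sign_off())"
```

```text
0.046372884672156355 270.43992201484446
the job is handed in; nothing more can be done
None
```

The brass stand's crank went about half a turn clockwise (177° measured), a quarter back to about 89°, then on to about 270°, three quarters of a turn from its start; the crank was then released, the aluminium stand was never approached, and the job was handed in.

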